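# Draw the washed roller shaft out of the parts washer

## Task

Open the parts washer's lid until it leans on its stops, then take the steel shaft lying inside, tilt it and draw it up through the opening, which is shorter than the shaft because the drain shelf covers one end of the tank. Finish while still holding the shaft in the gripper over the opening to drip, both its ends clear above the rim and nothing but the gripper touching it, with the lid left open. Leave the parts lying about the bench and on the drain shelf where they are.

Things in the scene. Friction and masses are not known exactly. Their poses are not given: they have to be found in the camera images.
- washer: Bench parts washer, drained and fixed: painted sheet-steel tank 178 (x) x 328 (y) mm, rim 120 mm above the bench, walls 4 mm, inner floor at z 15 mm. Origin: centre of its footprint, on the bench; y runs along the tank, z up. A drain cock sticks out low at the -y end; a pump box (44 x 75 mm, top at z 97 mm) sits on the outer +x side at y -105 mm.
- opening (a point): Centre of the tank's opening at rim height (washer x 0, y +70, z 120 mm); axes as the washer's. The opening measures 170 (x) by 180 (y) mm: from the drain shelf's edge at washer y -20 to the end wall at y +160 mm.
- shelf (a point): Middle of the top of the fixed, perforated drain shelf, 4 mm thick, level with the rim, which covers the tank from washer y -164 to -20 mm (this point: y -92). Two lid-stop posts with rubber buffers, 64 mm high, stand on it at washer x +-74, y -64 mm.
- lid (a joint): Hinge of the lid over the opening, rad: 0 shut, 2.09 (120 degrees) leaning on its stops over the drain shelf. Hinge line along washer x at the shelf's edge; the +y edge rises. Lid 0.5 kg, 184 x 186 mm, 4 mm thick plus two ribs; light friction, falls shut when left below 90 degrees, falls on to the stops beyond.
- lid_handle (a point): Middle of the lid's lift handle: a round bar 12 mm thick, 104 mm long along washer x, in the lid's plane, 222 mm from the hinge line, on two legs at its ends; 32 mm of free space between the bar and the lid's edge or the tank's end wall.
- lid_hinge (a point): Middle of the lid's hinge line, 122 mm above the bench (washer x 0, y -20 mm).
- shaft: Loose steel roller shaft, round, 20 mm thick, 275 mm long, 0.6 to 0.76 kg, its ends squared to 14 mm. Origin: its middle, on its axis; y runs along it. It starts level along washer y in the tank's cradle, axis about 76 mm above the bench (44 below the rim), up to 18 mm off the middle line; its -y end 102 to 131 mm in under the shelf, its +y end 7 to 36 mm short of the end wall.
- shaft_near (a point): Centre of the shaft's end in the opening (shaft y +137.5 mm).
- shaft_far (a point): Centre of the shaft's end that starts under the drain shelf (shaft y -137.5 mm).
- cradle: Fixed steel cradle on the tank floor that carries the shaft: two V-heads 12 mm thick at cradle y -90 (under the shelf) and +90 mm (in the opening); the V arms spread 46 mm wide and end 5 mm above the shaft's axis. Origin on the tank floor midway between the V-heads; axes as the washer's.
- end_bell: Bystander: cast bronze end bell, flange 108 mm across, 44 mm high; origin at its underside.
- bumper_a: Bystander: yellow rubber bumper ring, 120 mm outside, 35 mm high; origin at its underside.
- bumper_b: Bystander: another such bumper ring.
- seal: Bystander: grey steel labyrinth seal, 62 mm across, 18 mm high, lying on the drain shelf; origin at its underside.
- mallet: Bystander: copper mallet with wooden handle, 262 mm long along its x, head 80 x 42 mm; origin under the middle of it.
- bearing: Bystander: ball bearing 47 mm across, 14 mm high; origin at its underside.

How it is judged:
By the outcome, as a careful person would: the job done as asked, in the order asked, and still so for the second after the job is handed in, while the arm keeps its last pose, push and grip.
It also fails if it takes over 58 s, if anything falls off the work surface, if the arm or the gripper's body presses on something with over 40 N, if the wrist force passes 120 N, or if a joint passes its speed limit or range.

## Robot

A 6-joint arm with a two-finger parallel gripper is mounted at the origin on the work surface. World frame = base frame: x ahead of the robot, y to its left, z up, the work surface at z = 0. Lengths are in m, angles in rad, forces in N, time in s.
With the tool pointing down it reaches from about 0.375 to 0.975 m from the base axis. Payload 3.8 kg.
Tool frame: the origin (TCP) lies midway between the tips of the shut fingers; the grasp point (between the pads) lies 19 mm behind it; z points along the fingers, y is the line along which they close (so a half turn about z gives the same grasp; the last joint's range is limited). The gripper opens to 88 mm and grips with 3 to 60 N. Pads are 18 mm wide; open, the fingers measure 123 mm over their backs; the gripper's body (75 mm by 187 mm) begins 45 mm behind the grasp point.
Start: joints at [1.228, 0.264, 1.604, -0, 1.274, -0.037], TCP at [0.203, 0.644, 0.239] pointing down, gripper open.
Joint ranges: [-2.63, 2.63], [-0.94, 2.18], [0.31, 2.57], [-1.31, 4.45], [0, 2.66], [-2.55, 2.55]. Speed limits (rad/s): [2.57, 2.57, 3.14, 3.14, 3.14, 3.14].

## Interface

Orientations are given as a rotation vector (axis times angle).
In Python, from cell import manip, inverse_kinematics, cams, order gives the robot as it stands. Calls block until the motion is done:
- manip.move_pose(position, orientation): joint-space move of the TCP to a pose.
- manip.move_linear(position, rate=0.15, rot=None): straight line of the TCP; rot=None keeps the orientation; rate is the mean speed in m/s.
- manip.set_joints(angles): joint-space move.
- manip.set_gripper(opening, force=None): finger opening in m; force is the grip in N (None keeps the last); returns when the fingers have stopped.
- manip.dwell(seconds).
- inverse_kinematics(position, orientation): joint angles nearest the present ones, or None.
- manip.state(): the state.
- cams.capture(name): name is "scene" or "top" or "wrist"; returns a dict with "image" (480x640x3 uint8, blue, green, red), "z_map" (480x640 float32, m along the optical axis (not along the pixel's ray), 0 where there is no reading), "intrinsics" (3x3 intrinsics, pixels), "position" and "orientation" of the camera in the world; the wrist camera has in their place "T_tool_cam" (4x4, takes a point from camera to tool coordinates, whose origin is the TCP and whose axes are the flange's). Camera axes: x right, y down, z forward; pixel columns grow to the right and rows downward; lengths in m; the calibration is good to about 2 mm. The wrist camera is an equidistant fisheye: a pixel r from the principal point sees the ray r / f radians off the axis. A picture is of the moment at which its call begins: read the wrist's pose just before it.
A pose or a line that the arm cannot do raises manip.IKError and nothing moves.
- order.close_job(): hands the job in; it is judged then, once.
The state is a dict: "clock": time; "joint_pos": joint angles; "joint_velocities": joint speeds; "tau": joint torques, N m; "tool_pos": TCP position; "tcp_rot": TCP orientation; "contact_force": force on the tool from outside, world axes, zero at the start; "moment": the same for the moment, N m; "gripper_width": finger opening in m; "grasp_force": force on a finger pad.
Only numpy, scipy, OpenCV 4.12 (cv2) and the standard library are available. Lean on these libraries where they do the work, as an engineer would, in place of code of your own. Each camera call takes 0.05 s, during which the arm holds its last target. There are 200 camera calls.

## Working session

There is one attempt and no reset: what is moved stays moved. The work goes in short steps, each a Python script; the robot and the scene stay as the last script left them, time stands still between calls to the robot, and variables do not carry over. Pictures are saved under pics/ and viewed, at most 10 in all, crops included, and the job is handed in when it is done.

```bash
ls; mkdir -p pics; python3 - <<'E'
from cell import manip,cams
import cv2,numpy as np
for n in("scene","top"):
    c=cams.capture(n); cv2.imwrite(f"pics/{n}0.png",c["image"]); np.savez(f"{n}0.npz",**c)
    print(n,c["intrinsics"].tolist(),c["position"],c["orientation"],(c["z_map"]>0).mean())
s=manip.state();print(s)
E
```

```text
pics
scene [[440.1747759873776, 0.0, 320.68433652332374], [0.0, 440.1747759873776, 244.57019924165687], [0.0, 0.0, 1.0]] [0.98118203 0.6100276  0.71293961] [-0.92623874 -2.39609291  1.20737832] 0.99609375
top [[492.83780881258895, 0.0, 326.0611084371184], [0.0, 492.83780881258895, 243.6386919324861], [0.0, 0.0, 1.0]] [0.21550579 0.01281886 1.27332964] [-2.02832464  2.2068443  -0.22888153] 0.9961002604166667
{'clock': 0.1, 'joint_pos': array([ 1.22812464e+00,  2.64687338e-01,  1.60524365e+00, -3.43356449e-05,
        1.27372373e+00, -3.69093536e-02]), 'joint_velocities': array([-1.50361999e-03, -8.49806006e-04, -3.87113510e-03, -3.12929034e-04,
       -8.57568268e-04, -2.17327498e-06]), 'tau': array([-1.51145097e-03, -5.03630519e+01, -3.58066070e+01,  7.29869027e-02,
        2.34987197e-02, -4.15667671e-05]), 'tool_pos': array([0.20298666, 0.64306823, 0.23750275]), 'tcp_rot': array([-0.47835136, -3.10459862,  0.00319028]), 'contact_force': array([ 0.46068735, -0.93234206, -0.16425261]), 'moment': array([-0.01098621, -0.0025722 ,  0.01715512]), 'grasp_force': 0.0, 'gripper_width': 0.08836492442667877}
```

View pics/top0.png

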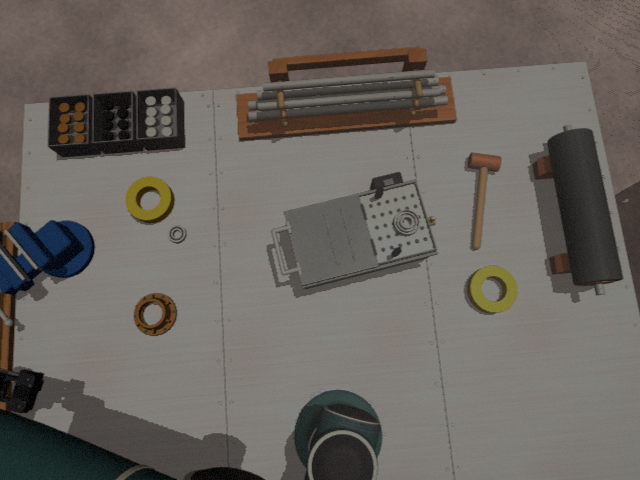

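View pics/scene0.png

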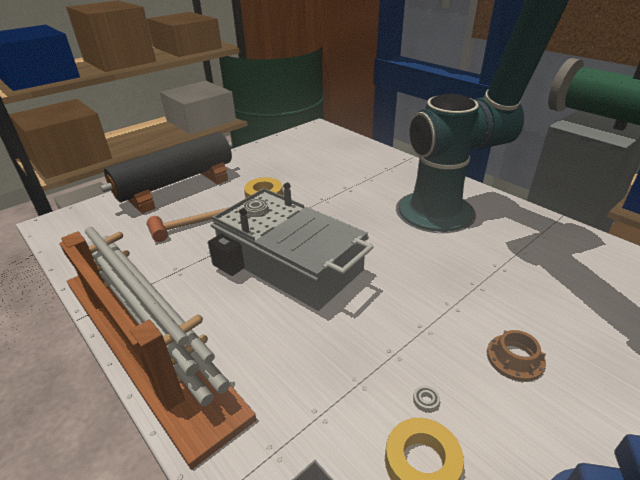

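The top view shows the washer's lid at pixels (285–375, 195–285), with the handle at the left (275–297, 228–275). The shelf with the seal is on the right (405, 222). In the scene view the handle bar is around (350, 255), pump box on the far side. Next I fit the washer's pose from the depth at rim height.

```bash
cat > h.py <<'E'
import numpy as np,cv2
from scipy.spatial.transform import Rotation as R
def cloud(c):
    K=c["intrinsics"];z=c["z_map"];v,u=np.mgrid[:480,:640]
    P=np.stack([(u-K[0,2])/K[0,0]*z,(v-K[1,2])/K[1,1]*z,z],-1)
    return P@R.from_rotvec(c["orientation"]).as_matrix().T+c["position"]
def fish(c,T):  # wrist: cloud in world
    K=c["intrinsics"];z=c["z_map"];v,u=np.mgrid[:480,:640]
    x=(u-K[0,2])/K[0,0];y=(v-K[1,2])/K[1,1];r=np.hypot(x,y)+1e-9
    t=np.tan(np.minimum(r,1.5))/r
    P=np.stack([x*t*z,y*t*z,z],-1);M=T@c["T_tool_cam"]
    return P@M[:3,:3].T+M[:3,3]
def toolT(s):
    T=np.eye(4);T[:3,:3]=R.from_rotvec(s["tcp_rot"]).as_matrix();T[:3,3]=s["tool_pos"];return T
E
python3 - <<'E'
from h import *
for n in("top","scene"):
    c=dict(np.load(n+"0.npz"));P=cloud(c);
    p=P[(P[...,2]>.108)&(P[...,2]<.135)&(P[...,0]>.3)&(P[...,0]<.7)&(abs(P[...,1]+0.02)<.28)]
    r=cv2.minAreaRect(p[:,:2].astype(np.float32));print(n,len(p),r,np.median(p[:,2]))
    b=cv2.boxPoints(r);
    print(b)
    # long axis
    e=[b[1]-b[0],b[2]-b[1]];a=max(e,key=np.linalg.norm);a=a/np.linalg.norm(a);a*=np.sign(a[1])
    X=np.array([a[1],-a[0]]);cen=np.array(r[0]);o=cen-a*0.022
    q=(p[:,:2]-o)@np.stack([X,a],1);print("yaw",np.degrees(np.arctan2(-a[0],a[1])),"origin",o)
    for lo,hi in((-.17,-.03),(-.02,.16),(.19,.22)):
        m=(q[:,1]>lo)&(q[:,1]<hi);print(lo,hi,m.sum(),np.percentile(q[m],[0.5,5,50,95,99.5],axis=0).T.round(4).tolist(),np.median(p[m,2]))
E
```

```text
top 10853 ((0.472781777381897, -0.0751522034406662), (0.19463063776493073, 0.3740275502204895), 9.406960487365723) 0.12214403634716176
[[ 0.34620848  0.09344089]
 [ 0.40734175 -0.27555686]
 [ 0.5993551  -0.2437453 ]
 [ 0.53822184  0.12525246]]
yaw 9.406963 origin [ 0.47637759 -0.09685636]
-0.17 -0.03 4026 [[-0.0961, -0.0885, -0.0039, 0.0834, 0.0957], [-0.1626, -0.1593, -0.0972, -0.0362, -0.0306]] 0.11968121654806341
-0.02 0.16 5884 [[-0.0962, -0.0891, -0.005, 0.083, 0.0952], [-0.0193, -0.0109, 0.0706, 0.151, 0.1591]] 0.12308006551564621
0.19 0.22 268 [[-0.0576, -0.0541, -0.0019, 0.0523, 0.0562], [0.1905, 0.1933, 0.2019, 0.208, 0.2087]] 0.12605974793371633
scene 7357 ((0.47474122047424316, -0.07325690984725952), (0.194576233625412, 0.3765881359577179), 9.697296142578125) 0.12414854167472822
[[ 0.34712642  0.0959592 ]
 [ 0.41055998 -0.27524802]
 [ 0.602356   -0.24247302]
 [ 0.5389224   0.1287342 ]]
yaw 9.697292 origin [ 0.47844696 -0.09494256]
-0.17 -0.03 2286 [[-0.0894, -0.0862, 0.0165, 0.0905, 0.0955], [-0.1635, -0.1608, -0.09, -0.0363, -0.0306]] 0.1212326428362116
-0.02 0.16 4152 [[-0.0917, -0.0808, 0.0174, 0.0914, 0.0961], [-0.0183, -0.0089, 0.0769, 0.152, 0.159]] 0.12456792048668541
0.19 0.22 275 [[-0.0562, -0.0509, 0.0071, 0.0554, 0.0573], [0.1903, 0.1932, 0.205, 0.209, 0.2099]] 0.12695911495036916
```

```bash
cat >> h.py <<'E'
YAW=np.radians(9.5);O=np.array([.4765,-.0963,0])
RW=R.from_euler('z',YAW)
def W(x,y,z): return RW.apply([x,y,z])+O
def toW(p): return RW.inv().apply(np.asarray(p)-O)
def rot(close,sgn=1,tilt=0):
    "tool down, y along washer close axis; tilt about washer +x (+y end up)"
    y=sgn*np.array([1,0,0] if close=='x' else [0,1,0.]);z=np.array([0,0,-1.])
    M=np.stack([np.cross(y,z),y,z],1)
    return (RW*R.from_euler('x',tilt)*R.from_matrix(M)).as_rotvec()
def lidpt(th,dz=0): return W(0,-.02+.222*np.cos(th),.122+.222*np.sin(th)+dz)
E
python3 - <<'E'
from h import *
from cell import manip,inverse_kinematics as ik
rd=lambda q: None if q is None else np.round(q,2).tolist()
for s in(1,-1):
    print("lid",s,[rd(ik(lidpt(t,-.014),rot('y',s))) for t in(0,1.2,2.05)])
    for y,z,t in((.04,.065,0),(.04,.11,.26),(.16,.14,.26),(.11,.28,.45)): print("shaft",s,y,rd(ik(W(0,y,z),rot('x',s,t))))
E
```

```text
lid 1 [[0.17, -0.03, 2.19, -0.0, 0.98, -1.56], [-0.13, -0.18, 1.92, 0.0, 1.39, -1.87], [-0.46, -0.02, 1.8, 0.0, 1.36, -2.19]]
shaft 1 0.04 [-0.17, 0.07, 2.19, 0.0, 0.89, -0.34]
shaft 1 0.04 [-0.34, 0.08, 2.1, 0.25, 1.11, -0.63]
shaft 1 0.16 [-0.11, -0.04, 2.15, 0.28, 1.11, -0.41]
shaft 1 0.11 [-0.32, -0.07, 1.96, 0.4, 1.49, -0.57]
lid -1 [[0.17, -0.03, 2.19, 0.0, 0.98, 1.58], [-0.13, -0.18, 1.92, 0.0, 1.39, 1.27], [-0.46, -0.02, 1.8, 0.0, 1.36, 0.95]]
shaft -1 0.04 None
shaft -1 0.04 [-0.34, 0.08, 2.1, 0.25, 1.11, 2.51]
shaft -1 0.16 None
shaft -1 0.11 None
```

```bash
python3 - <<'E'
from h import *
from cell import manip,cams
ro=rot('y',-1)
manip.set_gripper(.032,15)
manip.move_pose(lidpt(0,.12),ro)
s=manip.state();c=cams.capture("wrist");np.savez("w1.npz",**c);cv2.imwrite("pics/w1.png",c["image"])
P=fish(c,toolT(s)).reshape(-1,3);q=toW(P)
m=(q[:,2]>.112)&(q[:,2]<.14)&(abs(q[:,0])<.04)&(q[:,1]>.175)&(q[:,1]<.235);print("bar",m.sum(),np.percentile(q[m],[2,50,98],axis=0).round(4).tolist())
m=(q[:,2]>.112)&(q[:,2]<.14)&(abs(q[:,1]-.203)<.012)&(abs(q[:,0])<.07);print("bar x",np.percentile(q[m,0],[1,99]))
m=(q[:,2]>.112)&(q[:,2]<.14)&(abs(q[:,0])<.04)&(q[:,1]>.12)&(q[:,1]<.18);print("lid edge",np.percentile(q[m],[2,50,99],axis=0).round(4).tolist())
print(s["tool_pos"],lidpt(0,.12),s["clock"])
E
```

```text
bar 1737 [[-0.0383, 0.1976, 0.123], [0.0023, 0.2035, 0.1269], [0.0384, 0.2095, 0.1289]]
bar x [-0.05476961  0.0577916 ]
lid edge [[-0.0383, 0.1211, 0.1219], [0.0021, 0.1457, 0.124], [0.0393, 0.1688, 0.126]]
[0.4433093  0.10342692 0.24211128] [0.44316038 0.10292969 0.242     ] 3.1583
```

View pics/w1.png

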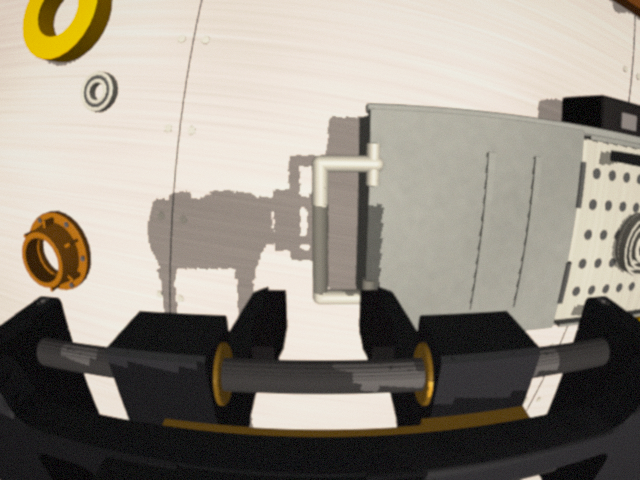

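The wrist view shows the bar (u≈320, v 160–300) between the fingertips (u≈285 and 360). Measured bar centre is washer y 0.2035, so I shift the frame 1.5 mm and grip.

```bash
sed -i 's/O=np.array(\[.4765,-.0963,0\])/O=np.array([.4772,-.0949,0])/' h.py; python3 - <<'E'
from h import *
from cell import manip
ro=rot('y',-1)
f=lambda s:print(np.round(s["contact_force"],1),round(s["gripper_width"],4),round(s["grasp_force"],1),toW(s["tool_pos"]).round(4),round(s["clock"],2))
manip.move_linear(lidpt(0,-.013),.1);f(manip.state())
manip.set_gripper(0.0,20);s=manip.state();f(s)
assert .008<s["gripper_width"]<.016
for d in(8,16,24):
    manip.move_linear(lidpt(np.radians(d),-.013),.12);s=manip.state();f(s)
    if np.linalg.norm(s["contact_force"])>30: break
E
```

```text
[0.5 0.6 0.1] 0.032 0.0 [0.0007 0.202  0.1097] 4.69
[-0.9  5.8  2. ] 0.0111 20.0 [0.0003 0.2034 0.1094] 5.13
[ 0.4  6.2 -0.8] 0.0114 20.0 [0.0003 0.201  0.1402] 5.54
[-0.5  6.3 -0.6] 0.0111 20.0 [0.0003 0.1947 0.1705] 5.95
[-0.9  7.9  0.2] 0.0113 20.0 [0.0003 0.1843 0.1997] 6.36
```

Low forces, bar gripped. Continue the arc.

```bash
python3 - <<'E'
from h import *
from cell import manip,cams
f=lambda s:print(np.round(s["contact_force"],1),round(s["gripper_width"],4),toW(s["tool_pos"]).round(4),round(s["clock"],2))
for d in(34,44,54,64,74,84,94,104,111,117):
    manip.move_linear(lidpt(np.radians(d),-.013),.13);s=manip.state()
    if d in(44,74,104,111,117):f(s)
    if np.linalg.norm(s["contact_force"])>40: print("stop",d);break
manip.set_gripper(.034);manip.dwell(.3);f(manip.state())
manip.move_linear(lidpt(np.radians(117),.10),.2)
c=cams.capture("top");np.savez("top1.npz",**c);cv2.imwrite("pics/top1.png",c["image"])
c=cams.capture("scene");np.savez("scene1.npz",**c);cv2.imwrite("pics/scene1.png",c["image"])
print(manip.state()["clock"])
E
```

```text
[-4.3 11.   8.2] 0.0112 [0.0003 0.142  0.2648] 7.26
[-2.7  3.3  9.5] 0.0112 [0.0004 0.0411 0.3239] 8.61
[ 1.8 -0.5 -0.8] 0.0113 [-1.000e-04 -7.330e-02  3.238e-01] 9.96
[ 1.  -0.3 -1.2] 0.0111 [-1.000e-04 -9.940e-02  3.159e-01] 10.32
[ 1.1  0.8 -0.6] 0.0111 [-2.000e-04 -1.209e-01  3.064e-01] 10.64
[ 0.8 -0.6  0.1] 0.0339 [ 0.     -0.1207  0.3068] 11.46
12.275
```

View pics/scene1.png

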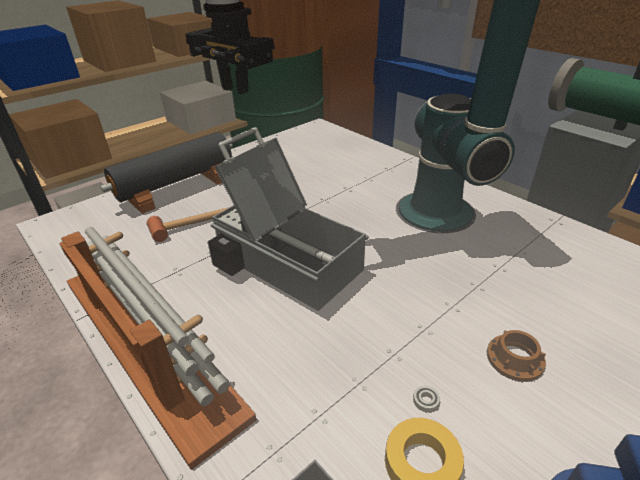

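The lid leans open at (265, 185) and the shaft shows in the tank at (275–330, 232–258). Now I go above the opening and measure the shaft with the wrist depth.

```bash
python3 - <<'E'
from h import *
from cell import manip,cams
manip.move_linear(W(0,.06,.40),.3)
manip.set_gripper(.06)
manip.move_pose(W(0,.06,.26),rot('x'))
s=manip.state();c=cams.capture("wrist");np.savez("w2.npz",**c,T=toolT(s));cv2.imwrite("pics/w2.png",c["image"])
def ana(q,n):
    m=(q[:,2]>.06)&(q[:,2]<.105)&(abs(q[:,0])<.05)&(q[:,1]>-.015)&(q[:,1]<.156)
    p=q[m];print(n,m.sum())
    for lo in np.arange(-.01,.16,.01):
        a=p[(p[:,1]>=lo)&(p[:,1]<lo+.01)&(p[:,2]>.074)]
        if len(a)>5: print(round(lo+.005,3),len(a),"x",np.percentile(a[:,0],[3,50,97]).round(4),"z",np.percentile(a[:,2],[50,97]).round(4),"ymax",a[:,1].max().round(4))
ana(toW(fish(c,toolT(s)).reshape(-1,3)),"wrist")
ana(toW(cloud(dict(np.load("top1.npz"))).reshape(-1,3)),"top")
print(s["clock"])
E
```

```text
wrist 3926
-0.005 193 x [-0.0174 -0.0079  0.0006] z [0.0846 0.0867] ymax -0.0001
0.005 203 x [-0.0183 -0.0087  0.0006] z [0.0844 0.0865] ymax 0.01
0.015 214 x [-0.0182 -0.0085  0.0006] z [0.0844 0.0869] ymax 0.02
0.025 215 x [-0.018  -0.0085  0.0007] z [0.0844 0.0866] ymax 0.03
0.035 220 x [-0.0178 -0.0084  0.0007] z [0.0845 0.0865] ymax 0.04
0.045 222 x [-0.0175 -0.0083  0.0007] z [0.0847 0.0868] ymax 0.05
0.055 224 x [-0.0174 -0.0082  0.0007] z [0.0844 0.0866] ymax 0.06
0.065 238 x [-0.0172 -0.0081  0.0007] z [0.0845 0.0867] ymax 0.07
0.075 246 x [-0.0181 -0.0081  0.0008] z [0.0844 0.0865] ymax 0.08
0.085 255 x [-0.0179 -0.008   0.0017] z [0.0844 0.0869] ymax 0.09
0.095 255 x [-0.0178 -0.0079  0.0017] z [0.0842 0.0867] ymax 0.0999
0.105 254 x [-0.0167 -0.0078  0.0017] z [0.0848 0.0869] ymax 0.1098
0.115 328 x [-0.0281 -0.0073  0.0115] z [0.0831 0.0867] ymax 0.12
0.125 503 x [-0.029  -0.0078  0.0131] z [0.0801 0.0864] ymax 0.1297
0.135 176 x [-0.0146 -0.0081 -0.0017] z [0.0829 0.0844] ymax 0.1392
0.145 32 x [-0.0146 -0.0081 -0.0017] z [0.0828 0.0838] ymax 0.141
top 532
-0.005 31 x [
[... 299 characters left out ...]
0828 0.0873] ymax 0.04
0.045 30 x [-0.0182 -0.0103 -0.0008] z [0.0826 0.0859] ymax 0.0497
0.055 30 x [-0.018  -0.0101 -0.001 ] z [0.0835 0.0882] ymax 0.0596
0.065 32 x [-0.0182 -0.0106  0.    ] z [0.0847 0.0875] ymax 0.0699
0.075 32 x [-0.018  -0.0103 -0.0005] z [0.0821 0.0866] ymax 0.0799
0.085 30 x [-0.0183 -0.0108 -0.0008] z [0.0831 0.0892] ymax 0.0899
0.095 31 x [-0.0182 -0.0107 -0.0008] z [0.0839 0.0878] ymax 0.0997
0.105 32 x [-0.0181 -0.0103 -0.001 ] z [0.0826 0.0876] ymax 0.1099
0.115 44 x [-0.0292 -0.0105  0.0115] z [0.0806 0.0892] ymax 0.1199
0.125 50 x [-0.0303 -0.0098  0.0099] z [0.0814 0.0879] ymax 0.1295
0.135 26 x [-0.0159 -0.0086 -0.0016] z [0.082  0.0858] ymax 0.1396
14.9917
```

View pics/w2.png

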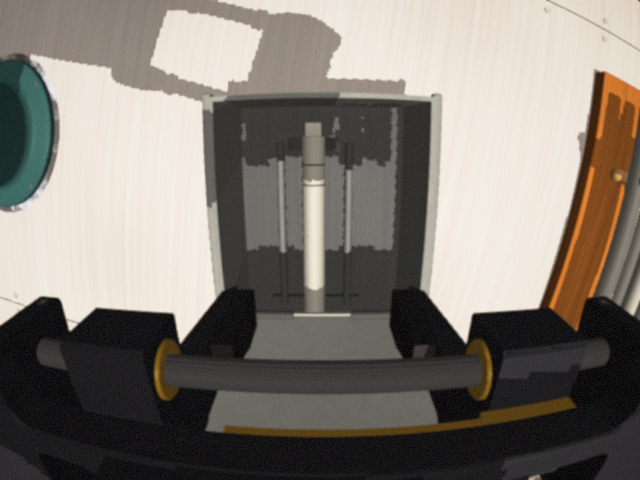

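The wrist view shows the shaft at (313, 122–312), its squared end near v=122, the opening-side V-head at v≈140, and cradle rails at u≈282 and 348. Shaft axis is at washer x −0.0085, z 0.0765; its near end is at y 0.141, so its middle is at y 0.0035. I check the rail height and lid clearance, then grasp.

```bash
python3 - <<'E'
from h import *
from cell import manip
d=dict(np.load("w2.npz"));q=toW(fish(d,d["T"]).reshape(-1,3))
m=(abs(q[:,1]-.04)<.025)&(abs(q[:,0]+.0085)>.015)&(abs(q[:,0]+.0085)<.055)
rz=np.percentile(q[m,2],99.5);print("rails",rz)
m=(q[:,2]>.128)&(q[:,2]<.2)&(abs(q[:,0])<.09)&(q[:,1]<.01)&(q[:,1]>-.1)
dl=(q[m,1]+.02)*.866+(q[m,2]-.122)*.5;print("lid surf",m.sum(),np.percentile(dl,[5,50,95,99.5]))
assert rz<.055
f=lambda s:print(np.round(s["contact_force"],1),round(s["gripper_width"],4),round(s["grasp_force"],1),toW(s["tool_pos"]).round(4),round(s["clock"],2))
manip.set_gripper(.052)
manip.move_linear(W(-.0085,.034,.20),.2)
manip.move_linear(W(-.0085,.034,.065),.1);f(manip.state())
manip.set_gripper(0,58);f(manip.state())
E
```

```text
rails 0.363616547785102
lid surf 9840 [-0.00153522 -0.00035733  0.00086013  0.00155401]Traceback (most recent call last):
  File "<stdin>", line 8, in <module>
AssertionError
```

```bash
python3 - <<'E'
from h import *
from cell import manip
d=dict(np.load("w2.npz"));q=toW(fish(d,d["T"]).reshape(-1,3))
m=(abs(q[:,1]-.04)<.025)&(abs(q[:,0]+.0085)>.015)&(abs(q[:,0]+.0085)<.055)&(q[:,2]<.12)
rz=np.percentile(q[m,2],99.5);print("rails",rz)
assert rz<.055
f=lambda s:print(np.round(s["contact_force"],1),round(s["gripper_width"],4),round(s["grasp_force"],1),toW(s["tool_pos"]).round(4),round(s["clock"],2))
manip.set_gripper(.052)
manip.move_linear(W(-.0085,.034,.20),.2)
manip.move_linear(W(-.0085,.034,.065),.1);f(manip.state())
manip.set_gripper(0,58);f(manip.state())
E
```

```text
rails 0.03048809919171164
[0.1 0.2 0.9] 0.0522 0.0 [-0.0079  0.0338  0.0657] 17.36
[1.3 0.3 0.1] 0.0181 58.0 [-0.008   0.034   0.0652] 17.97
```

```bash
cat >> h.py <<'E'
def tcp(yg,zg,a,x=-.0085): return W(x,yg+.0113*np.sin(a),zg-.0113*np.cos(a))
f=lambda s:print(np.round(s["contact_force"],1),np.round(s["moment"],2),round(s["gripper_width"],4),round(s["grasp_force"],1),toW(s["tool_pos"]).round(4),round(s["clock"],2))
E
python3 - <<'E'
from h import *
from cell import manip,cams
for h,deg in((.081,3),(.086,6),(.090,9),(.094,12),(.097,15)):
    a=np.radians(deg);yg=.034
    manip.move_linear(tcp(yg,h+(yg+.02)*np.tan(a),a),.05,rot('x',1,a));s=manip.state();f(s)
    if np.linalg.norm(s["contact_force"])>30: print("stop");break
c=cams.capture("scene");np.savez("scene2.npz",**c);cv2.imwrite("pics/scene2.png",cv2.resize(c["image"][120:340,150:450],None,fx=2.5,fy=2.5))
P=toW(cloud(c).reshape(-1,3))
m=(P[:,1]>.06)&(P[:,1]<.2)&(abs(P[:,0]+.008)<.02)&(P[:,2]>.095)&(P[:,2]<.2);p=P[m];print(m.sum())
for lo in np.arange(.06,.19,.01):
    a=p[abs(p[:,1]-lo)<.005]
    if len(a)>3: print(round(lo,3),len(a),np.percentile(a[:,2],[50,95]).round(4))
E
```

```text
[ 1.4 -0.2 -6.7] [-0.14 -0.24  0.16] 0.0183 58.0 [-0.009   0.0343  0.0718] 18.27
[ 0.3 -0.7 -6.3] [0.04 0.07 0.01] 0.0188 58.0 [-0.0094  0.0352  0.0796] 18.57
[-1.1 -0.6 -5.7] [-0.13  0.09  0.02] 0.0187 58.0 [-0.0089  0.0356  0.0868] 18.87
[-0.  -1.1 -6.6] [-0.18  0.06  0.04] 0.0186 58.0 [-0.0085  0.036   0.0941] 19.16
[-0.2  0.3 -5.9] [-0.27  0.04  0.06] 0.0186 58.0 [-0.0084  0.0364  0.1003] 19.43
374
0.06 12 [0.1254 0.1308]
0.07 26 [0.128  0.1331]
0.08 34 [0.1313 0.1365]
0.09 27 [0.133  0.1392]
0.1 31 [0.1367 0.1413]
0.11 35 [0.1394 0.1449]
0.12 32 [0.1433 0.1475]
0.13 37 [0.1453 0.1481]
0.14 24 [0.141  0.1473]
0.16 100 [0.1122 0.121 ]
0.17 16 [0.1023 0.1192]
```

View pics/scene2.png

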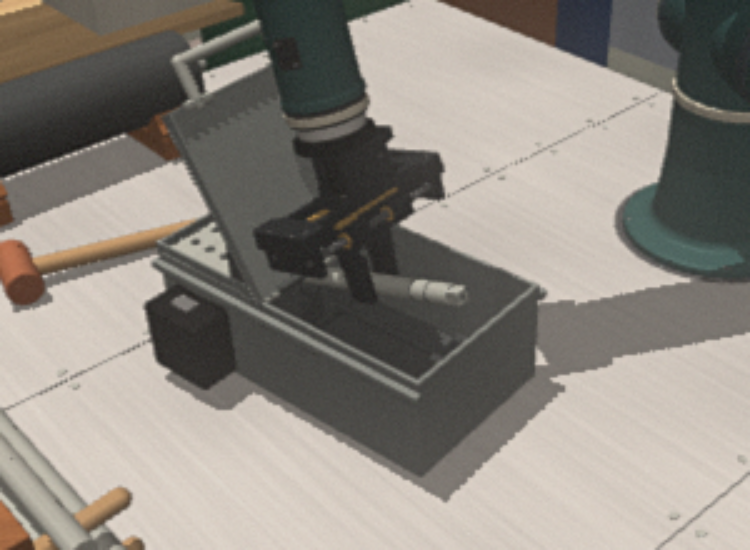

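Full weight carried (~6 N). The shaft slopes about 15° and its near end (crop pixel 465, 293) is above the rim level and inside the end wall. Draw it along its axis, then lift.

```bash
python3 - <<'E'
from h import *
from cell import manip,cams
a=np.radians(15);y0,z0=.034,.097+.054*np.tan(a)
for d in(.035,.07,.105,.140):
    manip.move_linear(tcp(y0+d*np.cos(a),z0+d*np.sin(a),a),.09);s=manip.state();f(s)
    if np.linalg.norm(s["contact_force"])>30: print("stop");break
c=cams.capture("scene");np.savez("scene3.npz",**c);cv2.imwrite("pics/scene3.png",cv2.resize(c["image"][100:320,150:450],None,fx=2.5,fy=2.5))
P=toW(cloud(c).reshape(-1,3))
m=(P[:,1]>-.01)&(P[:,1]<.32)&(abs(P[:,0]+.008)<.02)&(P[:,2]>.08)&(P[:,2]<.22);p=P[m]
for lo in list(np.arange(0,.13,.02))+list(np.arange(.2,.3,.01)):
    b=p[abs(p[:,1]-lo)<.005]
    if len(b)>3: print(round(lo,3),len(b),np.percentile(b[:,2],[50,95]).round(4))
E
```

```text
[-0.2 -0.4 -6.1] [-0.22  0.03  0.  ] 0.0186 58.0 [-0.0084  0.0712  0.1098] 20.02
[-0.4  0.7 -6.9] [-0.26 -0.01  0.01] 0.0185 58.0 [-0.0084  0.1047  0.1188] 20.57
[-0.7  0.7 -6.6] [-0.23  0.02 -0.01] 0.0185 58.0 [-0.0085  0.1384  0.1278] 21.11
[-0.8 -0.3 -5.8] [-0.3   0.01 -0.04] 0.0185 58.0 [-0.0085  0.1722  0.1368] 21.65
0.02 19 [0.1104 0.1151]
0.04 25 [0.1147 0.1196]
0.06 11 [0.1153 0.118 ]
0.08 9 [0.1188 0.1232]
0.1 9 [0.1264 0.1302]
0.12 15 [0.1301 0.1377]
0.2 37 [0.1628 0.1675]
0.21 38 [0.1652 0.1706]
0.22 39 [0.1686 0.1738]
0.23 40 [0.1717 0.1765]
0.24 46 [0.1746 0.1795]
0.25 41 [0.177  0.1821]
0.26 47 [0.1801 0.184 ]
0.27 55 [0.1798 0.1855]
```

View pics/scene3.png

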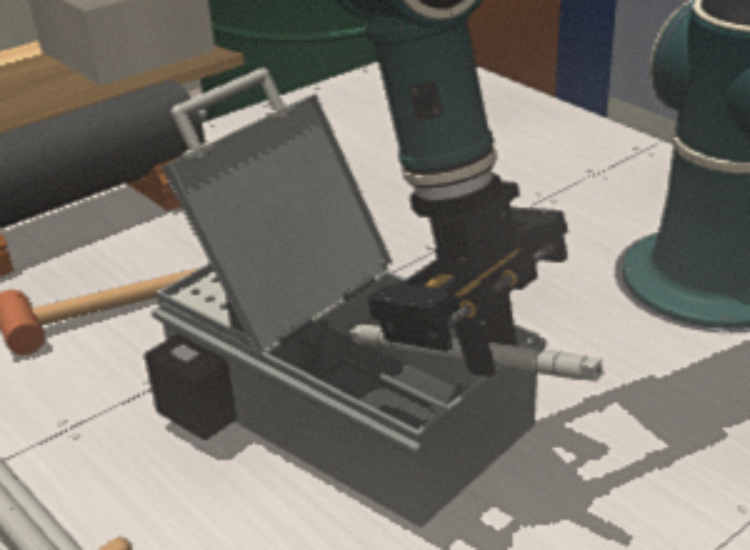

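The far end (355, 332) is out from under the shelf edge, and the near end (600, 370) is beyond the end wall. Lift straight up, then centre and tilt above the opening.

```bash
python3 - <<'E'
from h import *
from cell import manip,cams
a=np.radians(15);y=.034+.14*np.cos(a);z=.097+.054*np.tan(a)+.14*np.sin(a)
for dz in(.05,.17): manip.move_linear(tcp(y,z+dz,a),.1);f(manip.state())
b=np.radians(30);yg,zg=.075+.0305*np.cos(b),.32+.0305*np.sin(b)
manip.move_linear(tcp(yg,zg,b,-.004),.07,rot('x',1,b));manip.dwell(.5);f(manip.state())
for n in("scene","top"):
    c=cams.capture(n);P=toW(cloud(c).reshape(-1,3));cv2.imwrite(f"pics/{n}4.png",c["image"])
    m=(P[:,1]>-.06)&(P[:,1]<.23)&(abs(P[:,0]+.006)<.02)&(P[:,2]>.2)&(P[:,2]<.42);p=P[m];print(n)
    for lo in np.arange(-.06,.23,.02):
        q=p[abs(p[:,1]-lo)<.005]
        if len(q)>3: print(round(lo,3),len(q),np.percentile(q[:,2],[50,95]).round(4))
E
```

```text
[ 0.8 -0.7 -6.3] [-0.24  0.05  0.01] 0.019 58.0 [-0.0087  0.172   0.1865] 22.35
[-0.5  0.4 -6.7] [-0.23  0.01  0.05] 0.0187 58.0 [-0.009   0.1722  0.3058] 23.7
[-0.9  0.2 -6. ] [-0.6  -0.04 -0.03] 0.0186 58.0 [-0.004   0.1072  0.3255] 25.32
scene
-0.04 9 [0.2529 0.2595]
-0.02 26 [0.2637 0.2739]
0.0 34 [0.2748 0.2864]
0.02 31 [0.2874 0.2965]
0.04 54 [0.3064 0.4182]
0.06 41 [0.3143 0.4101]
0.08 142 [0.3838 0.4162]
0.1 128 [0.358  0.4109]
0.12 44 [0.3483 0.3571]
0.14 47 [0.3596 0.3703]
0.16 53 [0.3716 0.3831]
0.18 61 [0.3854 0.3932]
0.2 12 [0.3879 0.3901]
top
0.08 78 [0.4066 0.4179]
0.1 114 [0.348  0.4062]
0.12 52 [0.3553 0.3598]
0.14 52 [0.3677 0.3744]
0.16 58 [0.3794 0.3834]
0.18 59 [0.3903 0.395 ]
0.2 4 [0.3853 0.3867]
```

View pics/scene4.png

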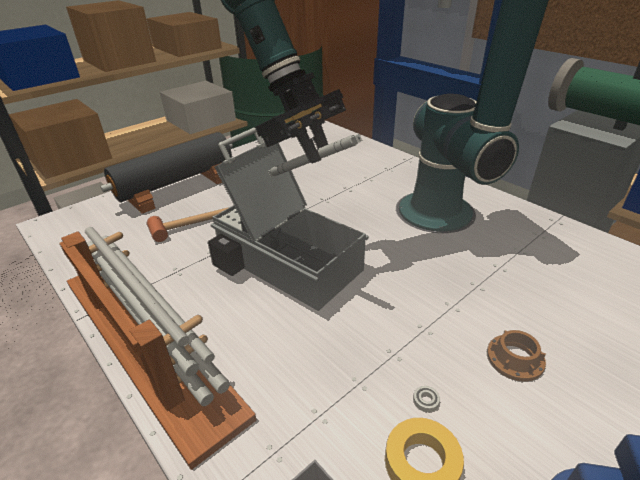

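The shaft hangs tilted about 30° at (272–358, 138–172), over the opening and clear of the lid (220–305, 140–235). One stillness check on the moment reading, then hand in.

```bash
python3 - <<'E'
from h import *
from cell import manip,cams,order
for i in range(3): manip.dwell(.4);f(manip.state())
s=manip.state()
c=cams.capture("scene");P=toW(cloud(c).reshape(-1,3))
m=(P[:,1]>-.08)&(P[:,1]<.23)&(abs(P[:,0]+.004)<.02)&(P[:,2]>.2)&(P[:,2]<.42);p=P[m]
d=(p[:,1]+.02)*.866+(p[:,2]-.122)*.5
e=p[(d>.015)&(p[:,1]<.0)];print("far end min y,z",e.min(0).round(3),"lid clearance",d[(d>.015)].min().round(3))
if np.linalg.norm(s["contact_force"])<12 and d[d>.015].min()>.02 and np.abs(s["joint_velocities"]).max()<.02: print(order.close_job())
E
```

```text
[-0.2  0.5 -5.5] [-0.62 -0.01 -0.03] 0.0187 58.0 [-0.004   0.107   0.3254] 25.82
[ 1.1 -0.6 -6.9] [-0.6  -0.03  0.07] 0.0186 58.0 [-0.004   0.1071  0.3255] 26.22
[-0.2  0.  -6.1] [-0.6  -0.04 -0.04] 0.0185 58.0 [-0.004   0.1071  0.3255] 26.62
far end min y,z [-0.005 -0.044  0.245] lid clearance 0.044
the job is handed in; nothing more can be done
None
```

The job is handed in at about 27 s: the lid leans open on its stops, and the shaft is held still, tilted about 30° over the opening, with both ends well above the rim and its lower end about 44 mm clear of the lid. I did not re-measure the loose parts afterwards; nothing in the camera views or force readings suggested that any were touched.

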